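# Sort the odds and ends on the laundry counter

## Task

Sort the five odds and ends left on the laundry counter: lay both clothes pegs on the bottom of the brown wicker basket, stand both thread reels upright in the empty wide bay of the mint-green sewing tin, and lay the blue lighter on the bottom of the white perforated basket. Leave the baskets, the tin, the detergent jug and the spray bottle standing where they are.

Things in the scene. Friction and masses are not known exactly. Their poses are not given: they have to be found in the camera images.
- peg_wood_c (a point): spring clothes peg of pale natural wood with a steel spring, lying on its side on the counter: 74 mm long, 16 mm wide over the two prongs at the spring in the middle (19 mm at the tail), 10 mm high. Rigid here: squeezed in the middle it does not open. The point is its centre, 5 mm above what it lies on; its x axis runs along its length (jaws at +x), z is up while it lies as it starts.
- peg_red_c (a point): spring clothes peg of red plastic with a steel spring, lying on its side on the counter: 74 mm long, 16 mm wide over the two prongs at the spring in the middle (19 mm at the tail), 10 mm high. Rigid here: squeezed in the middle it does not open. The point is its centre, 5 mm above what it lies on; its x axis runs along its length (jaws at +x), z is up while it lies as it starts.
- reel_yellow_c (a point): reel of yellow sewing thread with white end flanges, standing on end on the counter: a cylinder 32 mm in diameter, 42 mm high, so it can be gripped from any side. The point is its centre, 21 mm up; z is its axis, up.
- reel_green_c (a point): reel of dark green sewing thread with white end flanges, standing on end on the counter: a cylinder 32 mm in diameter, 42 mm high, so it can be gripped from any side. The point is its centre, 21 mm up; z is its axis, up.
- lighter_c (a point): blue pocket lighter with a steel top, lying flat on the counter: 80 mm long, 24 mm wide, 12 mm high. The point is its centre, 6 mm up; x runs along its length (steel top at +x), z up.
- wicker_basket_in (a point): the peg basket: small open rectangular basket of brown wicker with a dark leather handle outside each end (reaching 12 mm beyond the wall, below the rim). Loose, 0.45 kg. Outside 120 mm along its x, 140 mm along its y, 45 mm high; walls and floor 5 mm; clear inside 110 x 130 mm. The point is the centre of its inner floor, 5 mm above the counter; z up.
- white_basket_in (a point): the basket for pocket finds: small open rectangular basket of white perforated plastic with a dark grey grip on the rim of each short end. Loose, 0.45 kg. Outside 120 mm along its x, 140 mm along its y, 45 mm high; walls and floor 5 mm; clear inside 110 x 130 mm. The point is the centre of its inner floor, 5 mm above the counter; z up.
- sewing_tin_bay (a point): the open mint-green sewing tin. Loose, 0.6 kg. Outside 120 mm along its x, 180 mm along its y, 40 mm high; walls and floor 5 mm. A cross wall divides it into a narrow bay at its -y end, which is full (needle case, thimble and tape measure, fixed), and a wide empty bay for reels, clear inside 110 mm along x by 122 mm along y. The point is the centre of the inner floor of the wide bay, 5 mm above the counter; from it the tin reaches 66 mm to +y and 114 mm to -y; z up.
- detergent_jug: bystander: green detergent jug with a handle and blue cap, 65 mm along its x, 115 mm along its y, 186 mm high, 0.95 kg, loose. Origin at the centre of its underside, z up.
- spray_bottle: bystander: white stain-remover spray bottle with an orange trigger head pointing to its -x, 62 mm in diameter, 174 mm high (the nozzle reaches 46 mm from its axis), 0.45 kg, loose. Origin at the centre of its underside, z up.
Mind the look-alikes: they are no part of the job. Leave any pink or red look-alike of the part that bears reel_yellow_c alone. Leave any black look-alike of the part that bears peg_wood_c alone.

How it is judged:
By the outcome, as a careful person would: the job done as asked, in the order asked, and still so for the second after the job is handed in, with the robot touching nothing.
It also fails if it takes over 128 s, if anything falls off the work surface, if the arm or the gripper's body presses on something with over 40 N, if the wrist force passes 120 N, or if a joint passes its speed limit or range.

## Robot

A 6-joint arm with a two-finger parallel gripper is mounted at the origin on the work surface. World frame = base frame: x ahead of the robot, y to its left, z up, the work surface at z = 0. Lengths are in m, angles in rad, forces in N, time in s.
With the tool pointing down it reaches from about 0.4 to 0.925 m from the base axis. Payload 12.5 kg.
Tool frame: the origin (TCP) lies at the very end of the fingers, on their centre line; the grasp point (between the pads) lies 19 mm behind it; z points along the fingers, y is the line along which they close (so a half turn about z gives the same grasp; the last joint's range is limited). The gripper opens to 95 mm and grips with 3 to 60 N. Pads are 20 mm wide; open, the fingers measure 119 mm over their backs; the gripper's body (75 mm by 180 mm) begins 59 mm behind the grasp point.
Start: joints at [1.007, 0.491, 1.559, -0, 1.092, -0.106], TCP at [0.276, 0.561, 0.215] pointing down, gripper open.
Joint ranges: [-3.1, 3.1], [-0.84, 2.19], [0.05, 2.79], [-1.13, 4.28], [0.06, 2.93], [-2.69, 2.69]. Speed limits (rad/s): [2.22, 2.22, 2.79, 3.14, 3.14, 3.14].

## Interface

Orientations are given as a unit quaternion [w, x, y, z].
In Python, from bench import telemetry, vision, close_job gives the robot as it stands.
- The arm moves only by the shell command python3 -m inch 'ROWS' [FORCE]. ROWS is JSON, one flat list of numbers, 7 for each row, row after row: the shift along the tool's x, y, z in cm, then the turn, a rotation vector about the tool's x, y, z in rad, then the finger opening in cm, from 0 to 9.51. In form: [tx, ty, tz, rx, ry, rz, gripper, tx, ty, tz, rx, ry, rz, gripper, ...]. A call has exactly 10 rows; each row is the pose to reach, as a shift and turn from the pose commanded when the call began, along the tool's axes at that moment; what a row does not reach only later rows make up. A row lasts 1/8 s, in which the tool goes at most 62.5 mm and 10.7 degrees, less where a joint would pass 70% of its speed; a pose out of reach is approached as far as the arm can. A call with a gripper value outside its range is refused whole. The fingers move at their own pace and stop on an object; FORCE is the grip in N (left out, the last holds). Time passes only in rows, so rows that repeat a pose let the fingers close, or fill a call up. It gives the time, the measured TCP pose, the force, the opening and the grip force at its end, in the units of the state.
- telemetry.sense(): the state, without advancing time (a new reading comes with each control period).
- vision.read_camera(name): name is "side" or "top"; returns a dict with "img" (384x512x3 uint8, red, green, blue), "camera_matrix" (3x3 intrinsics, pixels), "R" (3x3) and "t" (3): a world point X has camera coordinates R X + t. Camera axes: x right, y down, z forward; pixel columns grow to the right and rows downward; lengths in m; the calibration is good to about 2 mm. A picture is of the moment at which its call begins. There is no depth.
- close_job(): hands the job in; it is judged then, once.
The state is a dict: "time_s": time; "joint_positions": joint angles; "dq": joint speeds; "joint_efforts": joint torques, N m; "tcp_pos": TCP position; "ee_rot": TCP orientation; "wrist_force": force on the tool from outside, world axes, zero at the start; "ft_torque": the same for the moment, N m; "width": finger opening in m; "grasp_force": force on a finger pad.
Only numpy, scipy, OpenCV 4.12 (cv2) and the standard library are available. Lean on these libraries where they do the work, as an engineer would, in place of code of your own. Each camera call takes 0.05 s, during which the arm holds its last target. There are 200 camera calls.

## Working session

There is one attempt and no reset: what is moved stays moved. The work goes in short steps, Python scripts to look and compute and a shell command to move; the robot and the scene stay as the last step left them, time stands still between calls to the robot, and variables do not carry over. Pictures are saved under pics/ and viewed, at most 14 in all, crops included, and the job is handed in when it is done.

```bash
mkdir -p pics; ls
python3 - <<'E'
from bench import telemetry, vision
import cv2,pickle
d={}
for n in("top","side"):
    r=vision.read_camera(n); d[n]=r
    cv2.imwrite(f"pics/{n}0.png",cv2.resize(r["img"][:,:,::-1],(800,600),interpolation=cv2.INTER_CUBIC))
    print(n,r["camera_matrix"].tolist(),r["R"].round(4).tolist(),r["t"].round(4).tolist())
pickle.dump(d,open("c0.pkl","wb"))
s=telemetry.sense();print(s)
E
```

```text
pics
top [[481.3664833898359, 0.0, 259.36452428804574], [0.0, 481.3664833898359, 189.3880973229457], [0.0, 0.0, 1.0]] [[0.0248, -0.9997, 0.0068], [-0.9848, -0.0256, -0.1719], [0.172, -0.0024, -0.9851]] [-0.0177, 0.5134, 1.22]
side [[499.7878332276245, 0.0, 243.59961106367734], [0.0, 499.7878332276245, 192.86864371672635], [0.0, 0.0, 1.0]] [[0.686, -0.7276, 0.0053], [-0.4987, -0.4755, -0.7248], [0.5299, 0.4945, -0.689]] [-0.3501, 0.3219, 0.9296]
{'time_s': 0.1, 'joint_positions': array([ 1.00742266e+00,  4.91476068e-01,  1.55938112e+00,  8.35345848e-06,
        1.09169903e+00, -1.05597662e-01]), 'dq': array([-0.00022009, -0.00174498, -0.00346206, -0.00026407,  0.00119181,
       -0.00038503]), 'joint_efforts': array([ 2.31033628e-03, -6.13630557e+01, -2.58601588e+01,  6.94120070e-02,
        4.70639358e-02,  2.15965451e-05]), 'tcp_pos': array([0.27608452, 0.56048067, 0.21413715]), 'ee_rot': array([-1.61660372e-04,  2.26896517e-01,  9.73918753e-01, -4.53862417e-04]), 'wrist_force': array([0.06032994, 0.00048272, 0.47303985]), 'ft_torque': array([ 0.01132908,  0.0190741 , -0.00581863]), 'grasp_force': 0.0, 'width': 0.09518236603174779}
```

View pics/top0.png

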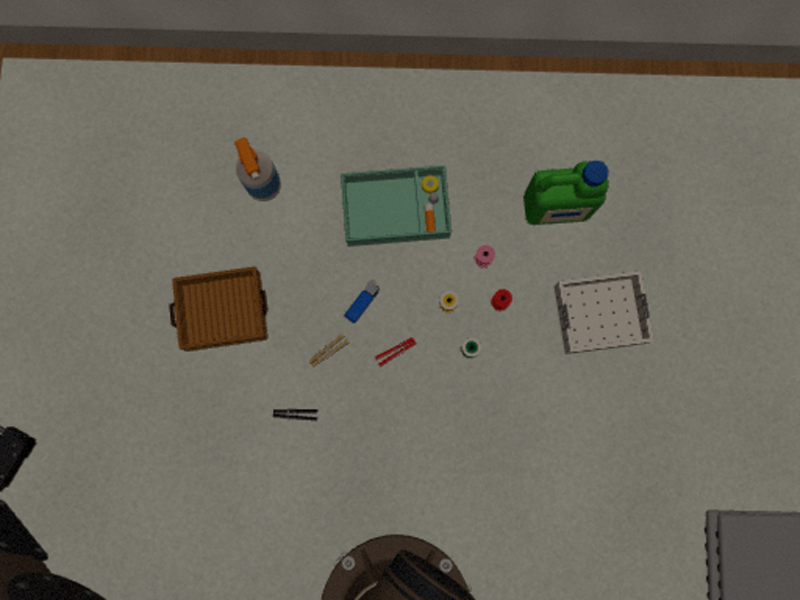

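View pics/side0.png

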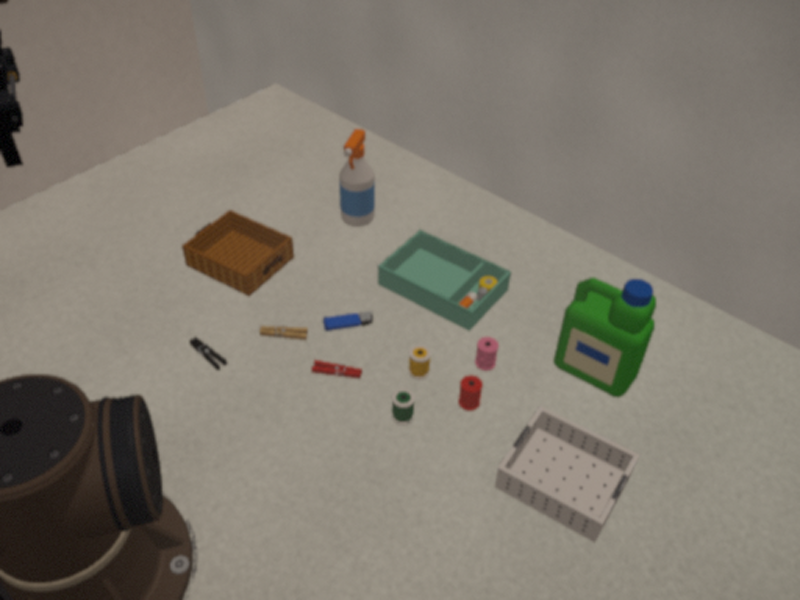

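The top view (800x600) shows:
- **Pegs:** wood (328,350), red (395,351), black (295,414). The black one is the look-alike, so I want the pale and red ones.
- **Reels:** yellow (449,300), green (471,348), pink (485,255), red (502,299). Pink and red are look-alikes, so I want yellow and green. The red look-alike is fully red, with no white flanges.
- **Lighter:** (362,300).
- **Containers:** wicker (220,308), tin with its empty bay to the left (382,208), white basket (603,313).

Next I'll measure by colour mask in both views and confirm with one crop.

```bash
cat > h.py <<'E'
import numpy as np,cv2
def ray(c,uv):
    d=c["R"].T@np.linalg.inv(c["camera_matrix"])@np.array([uv[0],uv[1],1.]); return -c["R"].T@c["t"],d
def plane(c,uv,z):
    o,d=ray(c,uv); return o+d*(z-o[2])/d[2]
def tri(a,ua,b,ub):
    P=lambda c:c["camera_matrix"]@np.c_[c["R"],c["t"]]
    X=cv2.triangulatePoints(P(a),P(b),np.array(ua,float).reshape(2,1),np.array(ub,float).reshape(2,1)); return (X[:3]/X[3]).ravel()
def mask(c,lo,hi,near,rad):   # near in 800-px image coords
    h=cv2.cvtColor(c["img"],cv2.COLOR_RGB2HSV); m=cv2.inRange(h,lo,hi)
    r=np.zeros_like(m); cv2.circle(r,(int(near[0]*.64),int(near[1]*.64)),int(rad*.64),255,-1); return m&r
def rect(c,m,z):
    p=np.argwhere(m)[:,::-1]; w=np.array([plane(c,q,z)[:2] for q in p],np.float32)
    (cx,cy),(a,b),an=cv2.minAreaRect(w)
    if a<b: a,b,an=b,a,an+90
    return np.round([cx,cy,a,b,(an+90)%180-90],4),p.mean(0),len(p)
E
python3 - <<'E'
from h import *
import pickle
d=pickle.load(open("c0.pkl","rb"));T,S=d["top"],d["side"]
O={"wood":((10,70,80),(28,255,255),(328,350),(284,332),28,.010),"red":((0,120,60),(8,255,255),(395,351),(337,369),30,.01),
"yel":((15,110,60),(35,255,255),(449,300),(419,361),22,.042),"grn":((60,80,20),(90,255,140),(471,348),(403,405),18,.042),
"lig":((105,110,40),(125,255,255),(362,300),(348,320),32,.012),
"wick":((5,100,30),(25,255,255),(220,308),(238,251),70,.045),"tin":((65,50,40),(90,160,255),(396,205),(444,278),75,.04)}
for k,(lo,hi,a,b,r,z) in O.items():
    ma,mb=mask(T,lo,hi,a,r),mask(S,lo,hi,b,r)
    ra,pa,na=rect(T,ma,z); rb,pb,nb=rect(S,mb,z)
    print(k,ra,na,rb,nb,"tri",tri(T,pa,S,pb).round(4))
s=.64
for k,a,b in[("wickN corner",(258,267),(230,212)),("wick R",(267,341),(293,240)),("wickL",(173,275),(184,246)),("wickbot",(180,350),(249,278)),
 ("tinTL",(342,173),(421,233)),("tinTR",(445,168),(509,272)),("tinBL",(347,243),(379,267)),("tinBR",(450,235),(470,313)),
 ("whTL",(556,282),(544,412)),("whTR",(641,274),(635,458)),("whBL",(566,352),(498,478)),("whBR",(650,343),(599,524)),("jug cap",(595,172),(637,290)),("jug base front",(527,222),(558,373)),
 ("spray head",(250,158),(355,143)),("yelhole",(450,300),(419,353)),("grnhole",(472,347),(403,398))]:
    print(k,tri(T,np.array(a)*s,S,np.array(b)*s).round(3))
a=cv2.resize(T["img"][150:275,165:345,::-1],None,fx=4,fy=4,interpolation=cv2.INTER_CUBIC)
cv2.imwrite("pics/crop.png",a)
E
```

```text
wood [ 4.23300e-01  1.26300e-01  7.25000e-02  1.88000e-02 -5.26188e+01] 127 [ 4.19500e-01  1.22400e-01  7.27000e-02  2.35000e-02 -4.63936e+01] 195 tri [0.424  0.1253 0.0058]
red [ 4.2440e-01  9.7000e-03  7.2600e-02  1.8000e-02 -6.0668e+01] 120 [ 4.22900e-01  7.50000e-03  7.02000e-02  2.00000e-02 -6.10872e+01] 161 tri [0.4246 0.0111 0.0077]
yel [ 5.04400e-01 -7.70000e-02  3.02000e-02  2.42000e-02 -4.33859e+01] 63 [ 4.95900e-01 -8.85000e-02  5.16000e-02  2.69000e-02  4.17855e+01] 146 tri [ 0.5094 -0.0775  0.0197]
grn [ 4.30000e-01 -1.11800e-01  2.54000e-02  1.74000e-02 -6.68321e+01] 39 [ 0.4314 -0.1148  0.012   0.0117 -9.6296] 14 tri [ 0.431  -0.1152  0.0427]
lig [ 5.00300e-01  7.53000e-02  5.67000e-02  2.23000e-02 -3.47371e+01] 175 [ 4.98200e-01  7.20000e-02  5.43000e-02  2.29000e-02 -3.48049e+01] 146 tri [0.5012 0.0757 0.0072]
wick [  0.4848   0.3089   0.1591   0.1263 -80.1335] 2699 [  0.4744   0.2925   0.1736   0.1482 -80.1737] 2328 tri [0.4887 0.3139 0.0194]
tin [ 6.73900e-01  1.64000e-02  1.80800e-01  1.28400e-01 -8.36563e+01] 2760 [ 6.6210e-01  7.6000e-03  1.9260e-01  1.4830e-01 -8.3576e+01] 2649 tri [0.6784 0.0236 0.0179]
wickN corner [0.494 0.248 0.148]
wick R [0.454 0.181 0.137]
wickL [ 0.512  0.438 -0.04 ]
wickbot [ 0.471  0.364 -0.062]
tinTL [0.731 0.112 0.031]
tinTR [ 0.74  -0.068  0.045]
tinBL [0.605 0.096 0.042]
tinBR [ 0.623 -0.079  0.043]
whTL [ 0.55  -0.265  0.029]
whTR [ 0.56  -0.401  0.047]
whBL [ 0.43  -0.281  0.018]
whBR [ 0.446 -0.416  0.044]
jug cap [ 0.691 -0.292  0.181]
jug base front [ 0.667 -0.222 -0.02 ]
spray head [0.705 0.244 0.165]
yelhole [ 0.508 -0.079  0.044]
grnhole [ 0.43  -0.118  0.043]
```

View pics/crop.png

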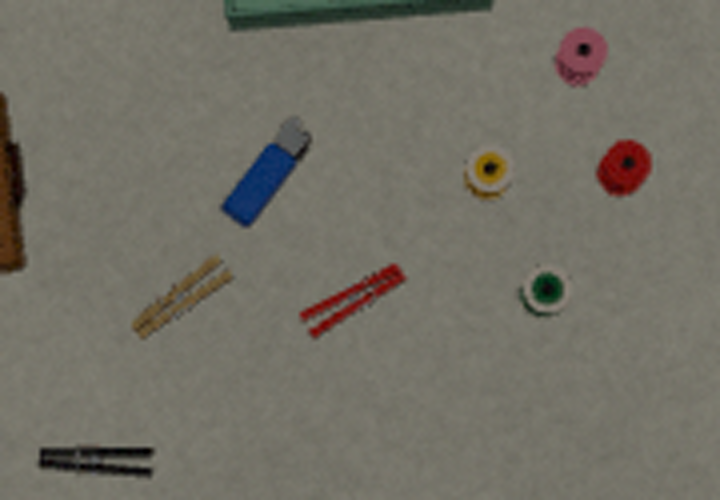

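The crop confirms the targets: wood peg (182,298), red peg (352,300), yellow reel (489,168) and green reel (547,290), each reel with white flanges, and the lighter (265,172). The all-pink reel, all-red reel and black peg stay put. I had paired the wicker corners wrongly, so I'll redo them and work out the first move.

```bash
cat >> h.py <<'E'
def rel(x,y,z,close_deg,pos,q):
    from scipy.spatial.transform import Rotation as Ro
    M=Ro.from_quat([q[1],q[2],q[3],q[0]]).as_matrix()
    s=M.T@(np.array([x,y,z])-pos)*100
    a=np.degrees(np.arctan2(M[1,1],M[0,1])); d=(close_deg-a+90)%180-90
    return s.round(2),"rz",round(-np.radians(d),3)
E
python3 - <<'E'
from h import *
import pickle
from bench import telemetry
d=pickle.load(open("c0.pkl","rb"));T,S=d["top"],d["side"];s=.64
for k,z,P in[("wick",.045,[((173,275),(230,212)),((258,267),(293,240)),((180,350),(184,246)),((267,341),(249,278))]),
 ("tin",.04,[((342,173),(421,233)),((445,168),(509,272)),((347,243),(379,267)),((450,235),(470,313))]),
 ("white",.045,[((556,282),(544,412)),((641,274),(635,458)),((566,352),(498,478)),((650,343),(599,524))])]:
    t=np.array([tri(T,np.array(a)*s,S,np.array(b)*s) for a,b in P]); w=np.array([(plane(T,np.array(a)*s,z)+plane(S,np.array(b)*s,z))[:2]/2 for a,b in P])
    v=w[0]+w[2]-w[1]-w[3]
    print(k,"z",t[:,2].round(3),"c",w.mean(0).round(4),"ydir",np.degrees(np.arctan2(v[1],v[0])).round(1),w.round(3).tolist())
t=telemetry.sense();p,q=t["tcp_pos"],t["ee_rot"]
print(rel(.4238,.126,.09,37.4,p,q),rel(.4238,.126,.003,37.4,p,q))
E
```

```text
wick z [0.035 0.043 0.046 0.051] c [0.4856 0.3043] ydir 98.4 [[0.535, 0.385], [0.555, 0.245], [0.416, 0.365], [0.437, 0.223]]
tin z [0.031 0.045 0.042 0.043] c [0.6746 0.0148] ydir 96.0 [[0.725, 0.108], [0.743, -0.066], [0.606, 0.097], [0.624, -0.078]]
white z [0.029 0.047 0.018 0.044] c [ 0.4924 -0.3412] ydir 99.1 [[0.543, -0.266], [0.561, -0.401], [0.421, -0.282], [0.446, -0.416]]
(array([-32.45, -32.43,  12.44]), 'rz', np.float64(0.46)) (array([-32.46, -32.43,  21.14]), 'rz', np.float64(0.46))
```

```bash
python3 -m inch '[-4,-4,1,0,0,0.1,4, -8,-8,3,0,0,0.2,4, -12,-12,5,0,0,0.3,4, -16,-16,7,0,0,0.4,4, -20,-20,9,0,0,0.46,4, -24,-24,11,0,0,0.46,4, -28,-28,12.4,0,0,0.46,4, -32.45,-32.43,12.4,0,0,0.46,4, -32.45,-32.43,12.4,0,0,0.46,4, -32.45,-32.43,12.4,0,0,0.46,4]' 15
python3 - <<'E'
from h import *
from bench import telemetry,vision
t=telemetry.sense();print(rel(.4238,.126,.003,37.4,t["tcp_pos"],t["ee_rot"]))
S=vision.read_camera("side")["img"]
cv2.imwrite("pics/s1.png",cv2.resize(S[140:300,90:300,::-1],None,fx=3,fy=3,interpolation=cv2.INTER_CUBIC))
E
```

```text
time_s: 1.35
tcp_pos: [0.4238, 0.1264, 0.0906]
ee_rot: [-0.0, 0.443, 0.896, -0.0]
wrist_force: [0.1, -0.7, 1.0]
width: 0.0399
grasp_force: 0.0
(array([-0.03, -0.02,  8.76]), 'rz', np.float64(-0.001))
```

View pics/s1.png

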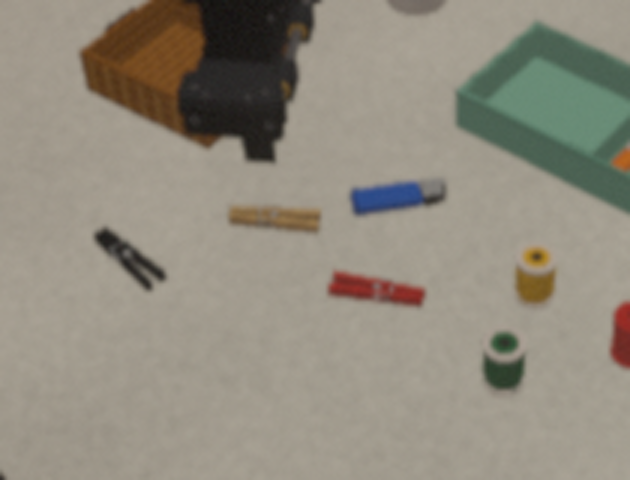

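The side crop shows the fingers at (260,160), above the wood peg at (275,217), with the path down clear. I'll descend, grip and lift.

```bash
python3 -m inch '[0,0,3,0,0,0,4, 0,0,6,0,0,0,4, 0,0,8,0,0,0,4, 0,0,8.7,0,0,0,4, 0,0,8.7,0,0,0,4, 0,0,8.7,0,0,0,0.8, 0,0,8.7,0,0,0,0.8, 0,0,8.7,0,0,0,0.8, 0,0,8.7,0,0,0,0.8, 0,0,8.7,0,0,0,0.8]' 15
python3 -m inch '[0,0,0,0,0,0,0.8, 0,0,-1,0,0,0,0.8, 0,0,-3,0,0,0,0.8, 0,0,-6,0,0,0,0.8, 0,0,-9,0,0,0,0.8, 0,0,-9,0,0,0,0.8, 0,0,-9,0,0,0,0.8, 0,0,-9,0,0,0,0.8, 0,0,-9,0,0,0,0.8, 0,0,-9,0,0,0,0.8]'
python3 - <<'E'
from h import *
from bench import telemetry
t=telemetry.sense();p,q=t["tcp_pos"],t["ee_rot"]
c=np.array([.4856,.3043]);a=np.radians(8.4);ux=np.array([np.cos(a),np.sin(a)])
for k in(.025,-.025):
  for z in(.09,.012): print(rel(*(c+k*ux),z,8.4,p,q))
E
```

```text
time_s: 2.65
tcp_pos: [0.4242, 0.1263, 0.004]
ee_rot: [0.0, 0.443, 0.897, 0.0]
wrist_force: [-0.7, -0.1, 6.8]
width: 0.0165
grasp_force: 15.0
time_s: 3.9
tcp_pos: [0.4238, 0.1263, 0.0932]
ee_rot: [-0.0, 0.443, 0.897, -0.0]
wrist_force: [0.0, -0.9, -0.6]
width: 0.0162
grasp_force: 15.0
(array([ 9.17, 17.91,  0.32]), 'rz', np.float64(0.506))
(array([ 9.17, 17.91,  8.12]), 'rz', np.float64(0.506))
(array([11.59, 13.53,  0.32]), 'rz', np.float64(0.506))
(array([11.59, 13.54,  8.12]), 'rz', np.float64(0.506))
```

```bash
python3 -m inch '[2,4,0,0,0,0.13,0.8, 4,8,0,0,0,0.26,0.8, 6,12,0,0,0,0.39,0.8, 8,16,0,0,0,0.506,0.8, 9.17,17.9,0,0,0,0.506,0.8, 9.17,17.9,0,0,0,0.506,0.8, 9.17,17.9,0.3,0,0,0.506,0.8, 9.17,17.9,3,0,0,0.506,0.8, 9.17,17.9,6,0,0,0.506,0.8, 9.17,17.9,7.5,0,0,0.506,0.8]'
python3 -m inch '[0,0,0.7,0,0,0,0.8, 0,0,0.7,0,0,0,0.8, 0,0,0.7,0,0,0,4, 0,0,0.7,0,0,0,4, 0,0,0.7,0,0,0,4, 0,0,-1,0,0,0,4, 0,0,-4,0,0,0,4, 0,0,-8,0,0,0,4, 0,0,-8,0,0,0,4, 0,0,-8,0,0,0,4]'
python3 - <<'E'
from h import *
from bench import telemetry,vision
t=telemetry.sense();p,q=t["tcp_pos"],t["ee_rot"]
for z in(.09,.003): print(rel(.4243,.0105,z,29.2,p,q))
E
```

```text
time_s: 5.15
tcp_pos: [0.5098, 0.3067, 0.0174]
ee_rot: [-0.0, 0.654, 0.757, -0.001]
wrist_force: [-0.4, 0.4, -0.0]
width: 0.0162
grasp_force: 15.0
time_s: 6.4
tcp_pos: [0.5102, 0.3079, 0.099]
ee_rot: [0.0, 0.653, 0.757, 0.0]
wrist_force: [-0.4, 0.5, -0.1]
width: 0.0398
grasp_force: 0.0
(array([-28.16, -12.86,   0.89]), 'rz', np.float64(-0.363))
(array([-28.16, -12.86,   9.59]), 'rz', np.float64(-0.363))
```

```bash
python3 -m inch '[-5,-2.5,0,0,0,-0.12,4, -10,-5,0,0,0,-0.24,4, -15,-7,0,0,0,-0.363,4, -20,-9.5,0,0,0,-0.363,4, -25,-11.5,0,0,0,-0.363,4, -28.16,-12.86,0.9,0,0,-0.363,4, -28.16,-12.86,0.9,0,0,-0.363,4, -28.16,-12.86,2,0,0,-0.363,4, -28.16,-12.86,5,0,0,-0.363,4, -28.16,-12.86,8,0,0,-0.363,4]'
python3 - <<'E'
from h import *
from bench import telemetry,vision
t=telemetry.sense();p,q=t["tcp_pos"],t["ee_rot"]
print(rel(.4243,.0105,.003,29.2,p,q))
C=vision.read_camera("top")["img"]
cv2.imwrite("pics/t2.png",cv2.resize(C[150:260,90:300,::-1],None,fx=3.5,fy=3.5,interpolation=cv2.INTER_CUBIC))
E
```

```text
time_s: 7.65
tcp_pos: [0.4247, 0.0116, 0.0173]
ee_rot: [0.0, 0.505, 0.863, 0.0]
wrist_force: [0.7, 0.3, -1.6]
width: 0.0398
grasp_force: 0.0
(array([-0.08, -0.09,  1.43]), 'rz', np.float64(0.002))
```

View pics/t2.png

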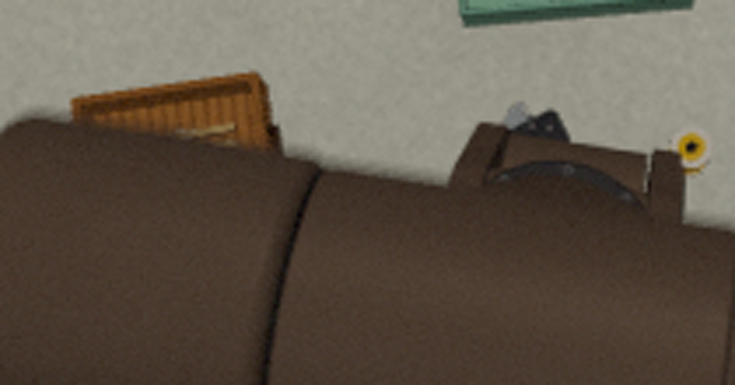

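The top crop shows the wood peg lying in the wicker basket at about (210,130), with the basket still in place. Now gripping the red peg.

```bash
python3 -m inch '[0,-0.05,1.4,0,0,0,4, 0,-0.05,1.4,0,0,0,4, 0,-0.05,1.4,0,0,0,0.8, 0,-0.05,1.4,0,0,0,0.8, 0,-0.05,1.4,0,0,0,0.8, 0,-0.05,1.4,0,0,0,0.8, 0,0,0,0,0,0,0.8, 0,0,-3,0,0,0,0.8, 0,0,-6,0,0,0,0.8, 0,0,-7.5,0,0,0,0.8]'
python3 - <<'E'
from h import *
from bench import telemetry
t=telemetry.sense();p,q=t["tcp_pos"],t["ee_rot"]
c=np.array([.4856,.3043]);a=np.radians(8.4);ux=np.array([np.cos(a),np.sin(a)])
for z in(.09,.011): print(rel(*(c-.025*ux),z,8.4,p,q))
E
```

```text
time_s: 8.95
tcp_pos: [0.4247, 0.0105, 0.0951]
ee_rot: [0.001, 0.506, 0.863, 0.0]
wrist_force: [-0.6, -0.5, 0.3]
width: 0.0162
grasp_force: 14.8
(array([23.56, 17.32,  0.51]), 'rz', np.float64(0.363))
(array([23.57, 17.31,  8.41]), 'rz', np.float64(0.363))
```

```bash
python3 -m inch '[4,3,0,0,0,0.12,0.8, 8,6,0,0,0,0.24,0.8, 12,9,0,0,0,0.363,0.8, 16,12,0,0,0,0.363,0.8, 20,15,0,0,0,0.363,0.8, 23.5,17.3,0,0,0,0.363,0.8, 23.5,17.3,0.3,0,0,0.363,0.8, 23.5,17.3,3,0,0,0.363,0.8, 23.5,17.3,6,0,0,0.363,0.8, 23.5,17.3,7.8,0,0,0.363,0.8]'
python3 -m inch '[0,0,0.7,0,0,0,0.8, 0,0,0.7,0,0,0,0.8, 0,0,0.7,0,0,0,3.2, 0,0,0.7,0,0,0,3.2, 0,0,0.7,0,0,0,3.2, 0,0,-1,0,0,0,3.2, 0,0,-4,0,0,0,3.2, 0,0,-8,0,0,0,6, 0,0,-8,0,0,0,6, 0,0,-8,0,0,0,6]'
python3 - <<'E'
from h import *
from bench import telemetry
t=telemetry.sense();p,q=t["tcp_pos"],t["ee_rot"]
for z in(.11,.012): print(rel(.508,-.078,z,6,p,q))
E
```

```text
time_s: 10.2
tcp_pos: [0.4601, 0.2988, 0.0143]
ee_rot: [-0.0, 0.654, 0.757, -0.001]
wrist_force: [-0.2, 1.4, 0.6]
width: 0.0163
grasp_force: 14.8
time_s: 11.45
tcp_pos: [0.4605, 0.3, 0.096]
ee_rot: [0.0, 0.653, 0.757, 0.0]
wrist_force: [0.1, 0.0, -0.2]
width: 0.0561
grasp_force: 0.0
(array([-38.09,  -0.85,  -1.41]), 'rz', np.float64(0.042))
(array([-38.09,  -0.85,   8.39]), 'rz', np.float64(0.042))
```

```bash
python3 -m inch '[-5,0,-1.4,0,0,0.04,6, -11,0,-1.4,0,0,0.04,6, -17,-0.3,-1.4,0,0,0.04,6, -23,-0.5,-1.4,0,0,0.04,6, -29,-0.7,-1.4,0,0,0.04,6, -35,-0.8,-1.4,0,0,0.04,6, -38.1,-0.85,-1.4,0,0,0.04,6, -38.1,-0.85,-1.4,0,0,0.04,6, -38.1,-0.85,-1.4,0,0,0.04,6, -38.1,-0.85,-1.4,0,0,0.04,6]'
python3 - <<'E'
from h import *
from bench import telemetry,vision
t=telemetry.sense();p,q=t["tcp_pos"],t["ee_rot"]
print(rel(.508,-.078,.012,6,p,q))
C=vision.read_camera("side")["img"];D=vision.read_camera("top")["img"]
f=lambda a:cv2.resize(a[:,:,::-1],None,fx=2.4,fy=2.4,interpolation=cv2.INTER_CUBIC)
cv2.imwrite("pics/s3.png",np.hstack([f(C[120:300,100:260]),f(C[120:300,210:370])]))
E
```

```text
time_s: 12.7
tcp_pos: [0.5079, -0.0769, 0.1094]
ee_rot: [-0.0, 0.668, 0.744, -0.0]
wrist_force: [-0.0, -0.9, -0.6]
width: 0.0599
grasp_force: 0.0
(array([-0.11,  0.01,  9.74]), 'rz', np.float64(0.004))
```

View pics/s3.png

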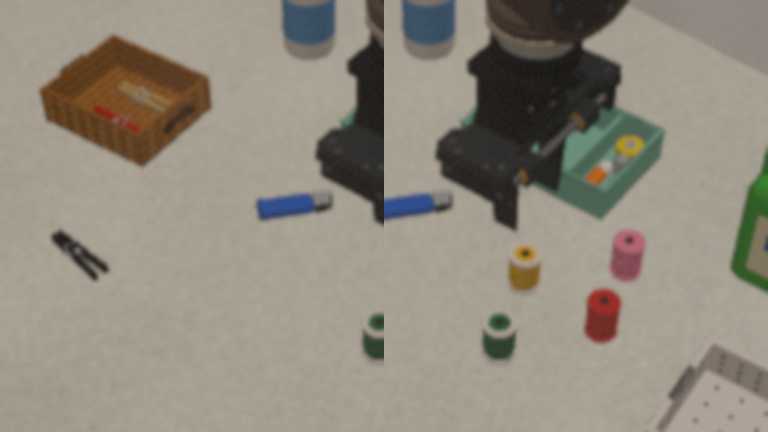

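The crop shows both pegs lying on the wicker floor, wood at (145,95) and red at (115,117), and the gripper over the yellow reel at (523,268). Now gripping it.

```bash
python3 -m inch '[-0.1,0,3,0,0,0,6, -0.1,0,6,0,0,0,6, -0.1,0,8.5,0,0,0,6, -0.1,0,9.7,0,0,0,6, -0.1,0,9.7,0,0,0,6, -0.1,0,9.7,0,0,0,2.5, -0.1,0,9.7,0,0,0,2.5, -0.1,0,9.7,0,0,0,2.5, -0.1,0,9.7,0,0,0,2.5, -0.1,0,9.7,0,0,0,2.5]'
python3 -m inch '[0,0,-1,0,0,0,2.5, 0,0,-4,0,0,0,2.5, 0,0,-8,0,0,0,2.5, 0,0,-10,0,0,0,2.5, 0,0,-10,0,0,0,2.5, 0,0,-10,0,0,0,2.5, 0,0,-10,0,0,0,2.5, 0,0,-10,0,0,0,2.5, 0,0,-10,0,0,0,2.5, 0,0,-10,0,0,0,2.5]'
python3 - <<'E'
from h import *
from bench import telemetry
t=telemetry.sense();p,q=t["tcp_pos"],t["ee_rot"]
a=np.radians(96);uy=np.array([np.cos(a),np.sin(a)]);b=np.array([.6746,.0148])+.024*uy
for k in(.027,-.025): print(b+k*uy,rel(*(b+k*uy),.018,6,p,q))
E
```

```text
time_s: 14.05
tcp_pos: [0.5085, -0.0791, 0.013]
ee_rot: [0.0, 0.668, 0.744, 0.0]
wrist_force: [0.4, 0.9, 6.3]
width: 0.0315
grasp_force: 15.0
time_s: 15.3
tcp_pos: [0.5082, -0.079, 0.1125]
ee_rot: [-0.0, 0.668, 0.744, -0.0]
wrist_force: [0.3, -0.2, -0.6]
width: 0.0316
grasp_force: 15.0
[0.66926905 0.06552062] (array([12.65, 17.56,  9.44]), 'rz', np.float64(0.002))
[0.67470453 0.01380548] (array([ 7.45, 17.55,  9.44]), 'rz', np.float64(0.002))
```

```bash
python3 -m inch '[3,4,0,0,0,0,2.5, 6,8,0,0,0,0,2.5, 9,12,0,0,0,0,2.5, 12,16,0,0,0,0,2.5, 12.6,17.5,0,0,0,0,2.5, 12.6,17.5,0,0,0,0,2.5, 12.6,17.5,1,0,0,0,2.5, 12.6,17.5,4,0,0,0,2.5, 12.6,17.5,7,0,0,0,2.5, 12.6,17.5,8.6,0,0,0,2.5]'
python3 -m inch '[0,0,0.75,0,0,0,2.5, 0,0,0.75,0,0,0,2.5, 0,0,0.75,0,0,0,2.5, 0,0,0.75,0,0,0,5, 0,0,0.75,0,0,0,5, 0,0,0.75,0,0,0,5, 0,0,-2,0,0,0,5, 0,0,-5,0,0,0,6, 0,0,-8.5,0,0,0,6, 0,0,-8.5,0,0,0,6]'
python3 - <<'E'
from h import *
from bench import telemetry
t=telemetry.sense();p,q=t["tcp_pos"],t["ee_rot"]
print(rel(.430,-.117,.012,6,p,q))
E
```

```text
time_s: 16.55
tcp_pos: [0.6676, 0.0642, 0.0249]
ee_rot: [-0.001, 0.669, 0.744, -0.001]
wrist_force: [0.1, -0.9, 0.3]
width: 0.0314
grasp_force: 15.0
time_s: 17.8
tcp_pos: [0.67, 0.065, 0.1145]
ee_rot: [0.002, 0.668, 0.744, 0.002]
wrist_force: [-0.0, 0.9, -0.2]
width: 0.0598
grasp_force: 0.0
(array([-15.52, -25.85,  10.13]), 'rz', np.float64(0.002))
```

```bash
python3 -m inch '[-3,-5,0,0,0,0,6, -6,-10,0,0,0,0,6, -9,-15,0,0,0,0,6, -12,-20,0,0,0,0,6, -15,-25,0,0,0,0,6, -15.5,-25.8,0,0,0,0,6, -15.5,-25.8,0,0,0,0,6, -15.5,-25.8,0.5,0,0,0,6, -15.5,-25.8,2,0,0,0,6, -15.5,-25.8,4,0,0,0,6]'
python3 - <<'E'
from h import *
from bench import telemetry,vision
t=telemetry.sense();p,q=t["tcp_pos"],t["ee_rot"]
print(p,rel(.430,-.117,.012,6,p,q))
C=vision.read_camera("side")["img"];D=vision.read_camera("top")["img"]
f=lambda a:cv2.resize(a[:,:,::-1],None,fx=2.4,fy=2.4,interpolation=cv2.INTER_CUBIC)
cv2.imwrite("pics/s4.png",np.hstack([f(D[90:270,210:370]),f(C[120:300,210:370])]))
E
```

```text
time_s: 19.05
tcp_pos: [0.4299, -0.1161, 0.0709]
ee_rot: [0.0, 0.668, 0.744, 0.0]
wrist_force: [-0.2, 0.2, 0.7]
width: 0.06
grasp_force: 0.0
[ 0.42985142 -0.11605593  0.07087558] (array([-0.09, -0.  ,  5.89]), 'rz', np.float64(0.004))
```

View pics/s4.png

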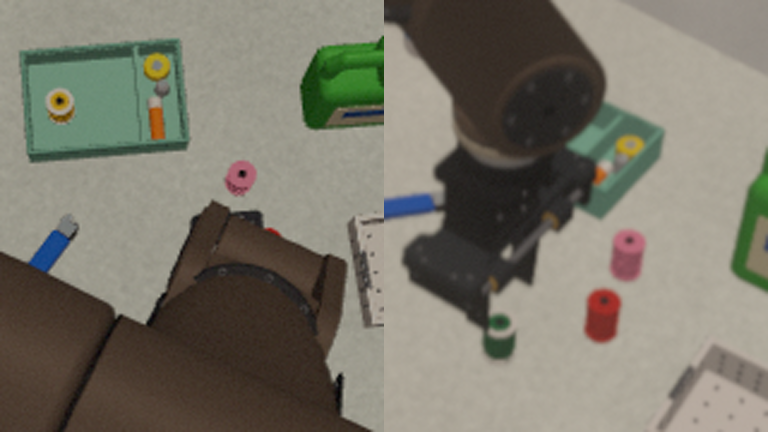

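The yellow reel stands upright in the wide bay at (60,104), and the fingers straddle the green reel at (500,335). Now gripping it.

```bash
python3 -m inch '[0,0,2,0,0,0,6, 0,0,4,0,0,0,6, 0,0,5.8,0,0,0,6, 0,0,5.8,0,0,0,6, 0,0,5.8,0,0,0,2.5, 0,0,5.8,0,0,0,2.5, 0,0,5.8,0,0,0,2.5, 0,0,5.8,0,0,0,2.5, 0,0,5.8,0,0,0,2.5, 0,0,5.8,0,0,0,2.5]'
python3 -m inch '[0,0,-1,0,0,0,2.5, 0,0,-4,0,0,0,2.5, 0,0,-8,0,0,0,2.5, 0,0,-11,0,0,0,2.5, 0,0,-11,0,0,0,2.5, 0,0,-11,0,0,0,2.5, 0,0,-11,0,0,0,2.5, 0,0,-11,0,0,0,2.5, 0,0,-11,0,0,0,2.5, 0,0,-11,0,0,0,2.5]'
python3 - <<'E'
from h import *
from bench import telemetry
t=telemetry.sense();p,q=t["tcp_pos"],t["ee_rot"]
print(rel(.6747,.0138,.020,6,p,q))
E
```

```text
time_s: 20.4
tcp_pos: [0.4291, -0.1168, 0.014]
ee_rot: [0.0, 0.668, 0.744, 0.0]
wrist_force: [0.7, -0.4, 6.6]
width: 0.032
grasp_force: 15.0
time_s: 21.65
tcp_pos: [0.4288, -0.1167, 0.1234]
ee_rot: [-0.0, 0.668, 0.744, -0.0]
wrist_force: [-0.9, 0.4, -0.4]
width: 0.0318
grasp_force: 15.0
(array([10.35, 25.85, 10.34]), 'rz', np.float64(0.002))
```

```bash
python3 -m inch '[2,5,0,0,0,0,2.5, 4,10,0,0,0,0,2.5, 6,15,0,0,0,0,2.5, 8,20,0,0,0,0,2.5, 10.3,25.8,0,0,0,0,2.5, 10.3,25.8,0,0,0,0,2.5, 10.3,25.8,0,0,0,0,2.5, 10.3,25.8,3,0,0,0,2.5, 10.3,25.8,6,0,0,0,2.5, 10.3,25.8,8.6,0,0,0,2.5]'
python3 -m inch '[0,0,1.75,0,0,0,2.5, 0,0,1.75,0,0,0,2.5, 0,0,1.75,0,0,0,2.5, 0,0,1.75,0,0,0,5, 0,0,1.75,0,0,0,5, 0,0,1.75,0,0,0,5, 0,0,-1,0,0,0,5, 0,0,-5,0,0,0,5, 0,0,-9,0,0,0,5, 0,0,-9,0,0,0,5]'
python3 - <<'E'
from h import *
import pickle
from bench import telemetry
d=pickle.load(open("c0.pkl","rb"));T,S=d["top"],d["side"]
r=[]
for c,n,k in((T,(362,300),40),(S,(348,320),40)):
    m=mask(c,(105,110,40),(125,255,255),n,k); print(rect(c,m,.012)[0])
t=telemetry.sense();p,q=t["tcp_pos"],t["ee_rot"]
# blue body centre (.5005,.0755), axis toward -34.8 -> steel end +; total 80 long, blue ~57
u=np.array([np.cos(np.radians(-34.8)),np.sin(np.radians(-34.8))])
c=np.array([.5005,.0755]); g=c+.010*u
print(g,rel(*g,.004,55.2,p,q))
E
```

```text
time_s: 22.9
tcp_pos: [0.6731, 0.0122, 0.0371]
ee_rot: [-0.0, 0.669, 0.744, -0.0]
wrist_force: [0.2, 0.8, -0.6]
width: 0.0317
grasp_force: 15.0
time_s: 24.15
tcp_pos: [0.6756, 0.0132, 0.131]
ee_rot: [0.002, 0.668, 0.744, 0.002]
wrist_force: [-0.3, -0.3, -0.4]
width: 0.0504
grasp_force: 0.0
[ 5.00300e-01  7.53000e-02  5.67000e-02  2.23000e-02 -3.47371e+01]
[ 4.98200e-01  7.20000e-02  5.43000e-02  2.29000e-02 -3.48049e+01]
[0.50871149 0.06979286] (array([  7.43, -16.06,  12.6 ]), 'rz', np.float64(-0.856))
```

```bash
python3 -m inch '[1,-3,0,0,0,-0.17,5, 3,-6,0,0,0,-0.34,5, 5,-10,0,0,0,-0.5,5, 7,-14,1,0,0,-0.67,5, 7.4,-16.05,3,0,0,-0.85,5, 7.4,-16.05,5,0,0,-0.855,5, 7.4,-16.05,5,0,0,-0.855,5, 7.4,-16.05,5,0,0,-0.855,5, 7.4,-16.05,5,0,0,-0.855,5, 7.4,-16.05,5,0,0,-0.855,5]'
python3 - <<'E'
from h import *
from bench import telemetry,vision
t=telemetry.sense();p,q=t["tcp_pos"],t["ee_rot"]
print(p,rel(.5087,.0697,.004,55.2,p,q))
C=vision.read_camera("side")["img"];D=vision.read_camera("top")["img"]
f=lambda a:cv2.resize(a[:,:,::-1],None,fx=2.4,fy=2.4,interpolation=cv2.INTER_CUBIC)
cv2.imwrite("pics/s5.png",np.hstack([f(D[90:270,210:370]),f(C[120:300,190:350])]))
E
```

```text
time_s: 25.4
tcp_pos: [0.5071, 0.0696, 0.078]
ee_rot: [0.0, 0.3, 0.954, 0.0]
wrist_force: [-0.0, 0.0, -0.3]
width: 0.05
grasp_force: 0.0
[0.50707836 0.0696092  0.07801362] (array([-0.12,  0.1 ,  7.4 ]), 'rz', np.float64(-0.002))
```

View pics/s5.png

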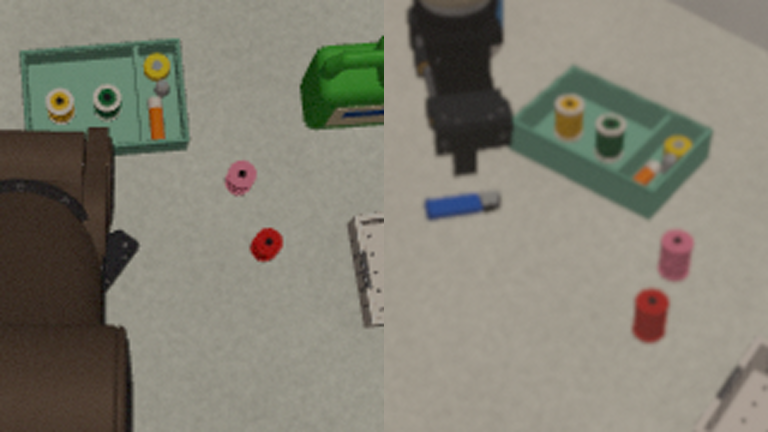

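Both reels stand in the wide bay, yellow at (60,104) and green at (107,100), and the fingers are above the lighter at (460,205). Now gripping it.

```bash
python3 -m inch '[-0.1,0.1,3,0,0,0,5, -0.1,0.1,6,0,0,0,5, -0.1,0.1,7.4,0,0,0,5, -0.1,0.1,7.4,0,0,0,5, -0.1,0.1,7.4,0,0,0,1.6, -0.1,0.1,7.4,0,0,0,1.6, -0.1,0.1,7.4,0,0,0,1.6, -0.1,0.1,7.4,0,0,0,1.6, -0.1,0.1,7.4,0,0,0,1.6, -0.1,0.1,7.4,0,0,0,1.6]'
python3 -m inch '[0,0,-1,0,0,0,1.6, 0,0,-4,0,0,0,1.6, 0,0,-8,0,0,0,1.6, 0,0,-10,0,0,0,1.6, 0,0,-10,0,0,0,1.6, 0,0,-10,0,0,0,1.6, 0,0,-10,0,0,0,1.6, 0,0,-10,0,0,0,1.6, 0,0,-10,0,0,0,1.6, 0,0,-10,0,0,0,1.6]'
python3 - <<'E'
from h import *
from bench import telemetry
t=telemetry.sense();p,q=t["tcp_pos"],t["ee_rot"]
print(rel(.4924,-.3412,.010,8.5,p,q))
E
```

```text
time_s: 26.75
tcp_pos: [0.5086, 0.0699, 0.0042]
ee_rot: [0.0, 0.3, 0.954, 0.0]
wrist_force: [-1.2, 0.7, 6.6]
width: 0.0239
grasp_force: 15.0
time_s: 28.0
tcp_pos: [0.5082, 0.0699, 0.1035]
ee_rot: [-0.0, 0.3, 0.954, 0.0]
wrist_force: [-0.9, -0.2, -0.4]
width: 0.0237
grasp_force: 15.0
(array([-22.22, -34.63,   9.34]), 'rz', np.float64(0.814))
```

```bash
python3 -m inch '[-3,-5,0,0,0,0.15,1.6, -6,-10,0,0,0,0.3,1.6, -9,-15,0,0,0,0.45,1.6, -12,-20,0,0,0,0.6,1.6, -15,-25,0,0,0,0.7,1.6, -18,-30,0,0,0,0.814,1.6, -22.2,-34.6,0,0,0,0.814,1.6, -22.2,-34.6,0,0,0,0.814,1.6, -22.2,-34.6,0,0,0,0.814,1.6, -22.2,-34.6,3,0,0,0.814,1.6]'
python3 -m inch '[0,0,3,0,0,0,1.6, 0,0,5.5,0,0,0,1.6, 0,0,6.3,0,0,0,1.6, 0,0,6.3,0,0,0,1.6, 0,0,6.3,0,0,0,4.5, 0,0,6.3,0,0,0,4.5, 0,0,6.3,0,0,0,4.5, 0,0,4,0,0,0,4.5, 0,0,0,0,0,0,4.5, 0,0,-6,0,0,0,4.5]'
python3 -m inch '[-5,0,-6,0,0,0,5, -10,0,-10,0,0,0,5, -10,0,-15,0,0,0,5, -10,0,-15,0,0,0,5, -10,0,-15,0,0,0,5, -10,0,-15,0,0,0,5, -10,0,-15,0,0,0,5, -10,0,-15,0,0,0,5, -10,0,-15,0,0,0,5, -10,0,-15,0,0,0,5]'
python3 - <<'E'
from h import *
from bench import vision
for n in("top","side"):
    cv2.imwrite(f"pics/{n}9.png",cv2.resize(vision.read_camera(n)["img"][:,:,::-1],(800,600),interpolation=cv2.INTER_CUBIC))
E
```

```text
time_s: 29.25
tcp_pos: [0.4934, -0.3403, 0.075]
ee_rot: [0.002, 0.652, 0.758, 0.0]
wrist_force: [0.8, -0.6, -0.9]
width: 0.0239
grasp_force: 15.0
time_s: 30.5
tcp_pos: [0.4919, -0.3405, 0.1339]
ee_rot: [-0.001, 0.653, 0.757, 0.0]
wrist_force: [0.7, -0.1, 0.1]
width: 0.0448
grasp_force: 0.0
time_s: 31.75
tcp_pos: [0.5072, -0.4398, 0.2835]
ee_rot: [-0.0, 0.653, 0.757, 0.0]
wrist_force: [-0.2, 0.4, 0.1]
width: 0.0502
grasp_force: 0.0
```

View pics/top9.png

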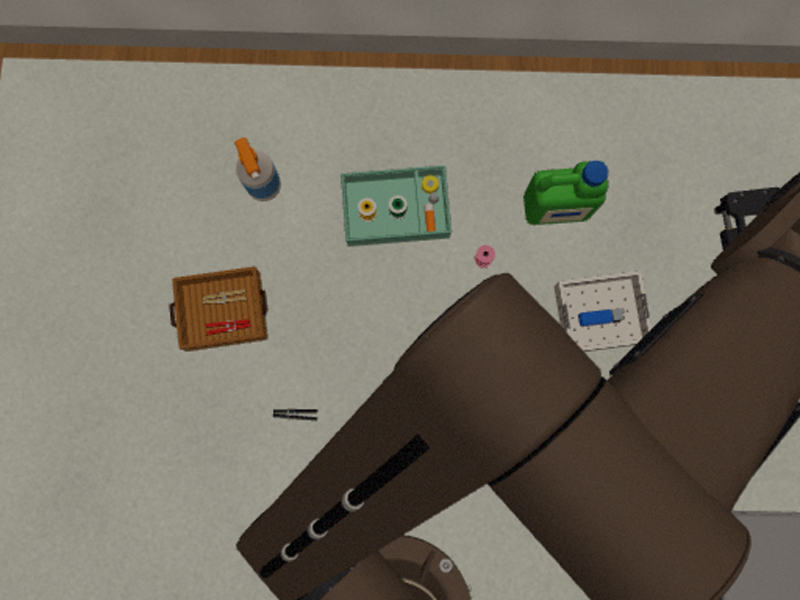

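View pics/side9.png

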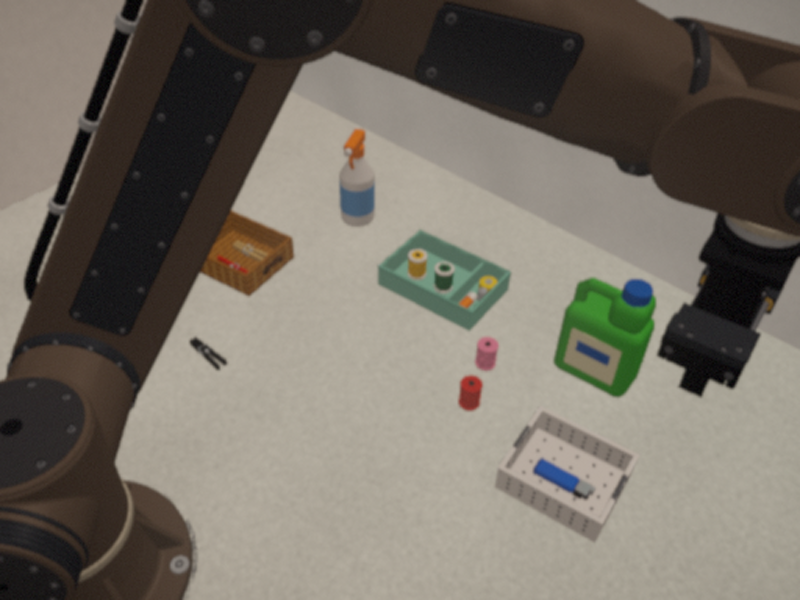

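The top view shows everything in place: pegs flat in the wicker basket at (225,298) and (228,327), reels upright in the bay at (367,209) and (398,205), and the lighter flat in the white basket at (601,317). Nothing else has moved, so I'm handing in.

```bash
python3 -c "
from bench import close_job
print(close_job())"
```

```text
the job is handed in; nothing more can be done
None
```

The job is handed in after about 32 s of robot time: both pegs are in the wicker basket, both reels stand in the tin's wide bay, the lighter is in the white basket, and the final pictures show nothing else moved.

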